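# Lock off the foil press at its sloped isolator desk

## Robot

A 6-joint arm with a two-finger parallel gripper is mounted at the origin on the work surface. World frame = base frame: x ahead of the robot, y to its left, z up, the work surface at z = 0. Lengths are in m, angles in rad, forces in N, time in s.
With the tool pointing down it reaches from about 0.25 to 0.725 m from the base axis. Payload 4 kg.
Tool frame: the origin (TCP) lies between the finger pads; the fingertips stand 25 mm ahead of it and the grasp point (between the pads) lies 6 mm ahead of it; z points along the fingers, y is the line along which they close (so a half turn about z gives the same grasp; the last joint's range is limited). The gripper opens to 85 mm and grips with 20 to 120 N. Pads are 22 mm wide; open, the fingers measure 114 mm over their backs; the gripper's body (76 mm by 85 mm) begins 54 mm behind the grasp point. The pads swing forward as they close: fully open they stand 13 mm farther back than shut.
Start: joints at [-1.114, 0.241, 0.005, 1.335, 0, 1.571], TCP at [0.221, -0.449, 0.224] pointing down, gripper open.
Joint ranges: [-2.72, 2.72], [-1.05, 1.87], [-1.09, 1.28], [-1.99, 2.15], [-1.42, 1.44], [-3.14, 3.14]. Speed limits (rad/s): [2.79, 2.79, 3.14, 3.14, 3.14, 3.14].

## Interface

Orientations are given as a unit quaternion [x, y, z, w].
In Python, from workcell import bot gives the robot as it stands. The module is installed in compiled form; this text tells all that it offers.
- The arm moves only by the shell command python3 -m pendant 'ROWS'. ROWS is JSON, one flat list of numbers, 7 for each row, row after row: the shift along the tool's x, y, z normalised to -1 to 1, where 1 is 0.5 m, then the turn, a rotation vector about the tool's x, y, z normalised to -1 to 1, where 1 is 180 degrees, then the opening, from 0 (shut) to 1 (fully open). In form: [tx, ty, tz, ax, ay, az, fingers, tx, ty, tz, ax, ay, az, fingers, ...]. A call has exactly 10 rows; each row is the pose to reach, as a shift and turn from the pose commanded when the call began, along the tool's axes at that moment, turning the shorter way round; what a row does not reach only later rows make up. A row lasts 1/12 s, in which the tool goes at most 41.7 mm and 7.16 degrees, less where a joint would pass 70% of its speed; a pose out of reach is approached as far as the arm can. A call with a number of a shift or a turn outside -1 to 1 is refused whole. A call with a gripper value outside its range is refused whole. The fingers move at their own pace and stop on an object; the grip force is fixed at half the most. Time passes only in rows, so rows that repeat a pose let the fingers close, or fill a call up. It gives the time, the measured TCP pose, the force, the opening and the grip force at its end, in the units of the state.
- bot.get_obs(): the state, without advancing time (a new reading comes with each control period).
- bot.camera(name): name is "scene" or "top" or "wrist"; returns a dict with "pixels" (400x640x3 uint8, red, green, blue), "mtx" (3x3 intrinsics, pixels), "cam_to_world" (4x4, takes a point from camera to world coordinates); the wrist camera has in their place "hand_eye" (4x4, takes a point from camera to tool coordinates, whose origin is the TCP and whose axes are the flange's). Camera axes: x right, y up, looking along -z (the intrinsics and any distortion apply to the point x, -y, -z); pixel columns grow to the right and rows downward; lengths in m; the calibration is good to about 2 mm. A picture is of the moment at which its call begins: read the wrist's pose just before it. There is no depth.
- bot.job_done(): hands the job in; it is judged then, once.
The state is a dict: "clock": time; "joint_pos": joint angles; "joint_vel": joint speeds; "tau": joint torques, N m; "eef_pos": TCP position; "tool_rot": TCP orientation; "ft_force": force on the tool from outside, world axes, zero at the start; "ft_torque": the same for the moment, N m; "grip_width": finger opening in m; "grasp_force": force on a finger pad.
Only numpy, scipy, OpenCV 4.12 (cv2) and the standard library are available. Lean on these libraries where they do the work, as an engineer would, in place of code of your own. Each camera call takes 0.05 s, during which the arm holds its last target. There are 200 camera calls.

## Task

Make the foil press safe before it is cleaned: turn the black rotary isolator handle on the sloped desk all the way anticlockwise to off, so that its bar lies straight across the panel, and then swing the steel lockout hasp below it fully out from the panel, ready for a padlock. Leave the handle at off, the hasp out, and the jar, printing block and brush pot where they stand.

Things in the scene. Friction and masses are not known exactly. Their poses are not given: they have to be found in the camera images.
- console: Grey control desk fixed to the bench, 220 x 220 mm on plan, 176 mm high; origin: centre of its underside; x from its low front (50 mm high, robot's side) to its high back, y left, z up. Its panel slopes 35 deg, from x -110, z 50 mm up to x 70, z 176 mm: 'up the panel' is (cos35, 0, sin35), its outward normal (-sin35, 0, cos35) here. Two pilot lamps 13 mm tall stand at its lower left.
- lamp_bar (a point): Middle of the fixed lamp bar over the panel, 20 mm thick, 240 mm long along the console's y, 350 mm above the bench. Two 12 mm rods, 95 mm either side of its middle, run level from it 68 mm towards the console's back, then down. A tool held upright over the isolator would foul the bar: tilt it towards the panel's normal. Axes as the console's.
- isolator (a joint): Angle of the isolator handle about the panel's normal, rad. 0 = off, at a stop: bar across the panel. It grows clockwise as seen facing the panel; on is 1.2 to 1.5 (bar nearly up and down the panel). It stays where left; turning takes 0.15 N m. While on, the bar's lower end lies over the hasp's tongue and keeps it shut; the hasp is free below 0.4 rad.
- isolator_grip (a point): Point on the isolator's axis at the height to grip, inside the bar, 34 mm out from the panel. z is the panel's outward normal, y runs along the bar and turns with it. The black bar is 76 mm long (38 each way from the axis), 14 mm wide, and spans 12 to 46 mm out from the panel; under it is a round grey base, radius 22 mm, 12 mm high.
- hasp (a joint): Angle of the hasp, rad. 0 = flat on the panel; it grows as the upper, free end swings out from the panel and over towards the robot; 1.57 = square to the panel, stop at 1.7 = fully out. It stays where it is left; it takes about 0.06 N m to swing (1 to 2 N at the tab).
- hasp_hinge (a point): Middle of the hasp's hinge line, which runs along the console's y; fixed to the console 4.5 mm out from the panel, 100 mm down the panel from the isolator's axis. Axes as the console's.
- hasp_tab (a point): Centre of the dark steel hasp's upright tab, 24 mm wide (along y), 8 mm thick, 26 mm tall, on a plate 24 mm wide, 5 mm thick that runs 75 mm from the hinge up the panel. This point is 48 mm from the hinge along the plate, 15.5 mm above its middle plane. x from hinge to free end, y along the hinge, z out of the plate, turning with the hasp. Pinched across its width, it can pivot between the pads.
- size_jar_mid (a point): Centre of a glass jar with steel cap, 64 mm across, 85 mm tall, standing loose on the bench beside the console; leave it alone.
- print_block_mid (a point): Centre of a loose wooden printing block, 110 x 80 x 30 mm, beside the console; leave it alone.
- brush_pot_mid (a point): Centre of a white pot, 72 mm across and 90 mm tall, with brushes to 150 mm, loose beside the console; leave it alone.

How it is judged:
On the way, in this order (a step that is already met when the one before it is completed fails the run):
1. the isolator is turned to off while the hasp still lies on the panel (value of joint isolator below 0.12 rad and value of joint hasp below 0.3 rad), for 0.2 s.
2. the hasp is swung out with the isolator still at off (value of joint isolator below 0.12 rad and value of joint hasp above 1.4 rad), for 0.2 s.
At the end, for the whole second after the job is handed in: The isolator stands within 0.12 rad of its off stop, the hasp stands at least 1.4 rad out from the panel and is at rest, and the jar, block and pot are within 30 mm of where they stood (all of step 2 and velocity of joint hasp between -0.1 and 0.1 rad/s and distance of each of size_jar_mid, print_block_mid, brush_pot_mid from where it was at the start of the episode below 0.03 m); the robot touches nothing.
It fails at once if the jar is pushed more than 30 mm or knocked over (distance of size_jar_mid from where it was at the start of the episode above 0.03 m or angle between size_jar_mid's own z axis and vertical above 0.5 rad).
It fails at once if the printing block is pushed more than 30 mm or knocked over (distance of print_block_mid from where it was at the start of the episode above 0.03 m or angle between print_block_mid's own z axis and vertical above 0.5 rad).
It fails at once if the brush pot is pushed more than 30 mm or knocked over (distance of brush_pot_mid from where it was at the start of the episode above 0.03 m or angle between brush_pot_mid's own z axis and vertical above 0.5 rad).
It also fails if it takes over 48 s, if anything falls off the work surface, if the arm or the gripper's body presses on something with over 40 N, if the wrist force passes 120 N, or if a joint passes its speed limit or range.

## Working session

There is one attempt and no reset: what is moved stays moved. The work goes in short steps, Python scripts to look and compute and a shell command to move; the robot and the scene stay as the last step left them, time stands still between calls to the robot, and variables do not carry over. Pictures are saved under pics/ and viewed, at most 11 in all, crops included, and the job is handed in when it is done.

```bash
mkdir -p pics; python3 - <<'E'
from workcell import bot
import cv2,numpy as np
o=bot.get_obs();print(o['clock'],o['eef_pos'],o['tool_rot'])
for n in ("scene","top"):
    c=bot.camera(n);cv2.imwrite(f'pics/{n}0.png',c['pixels'][:,:,::-1]);np.savez(f'{n}0.npz',**c)
    print(n,c['mtx'].tolist(),np.round(c['cam_to_world'],4).tolist(),[k for k in c])
E
```

```text
0.0 [ 0.2202573  -0.44816778  0.22351322] [ 9.74031559e-01  2.26409887e-01 -2.38005489e-04 -1.01419878e-03]
scene [[471.2203886094912, 0.0, 322.3309167178036], [0.0, 471.2203886094912, 189.57419640007612], [0.0, 0.0, 1.0]] [[0.3485, -0.5618, 0.7503, 1.5075], [0.9373, 0.2148, -0.2745, -0.2848], [-0.007, 0.7989, 0.6014, 0.9845], [0.0, 0.0, 0.0, 1.0]] ['pixels', 'mtx', 'cam_to_world']
top [[416.3397194704406, 0.0, 324.2967603049227], [0.0, 416.3397194704406, 196.54217990684103], [0.0, 0.0, 1.0]] [[-0.0248, 0.9815, -0.19, 0.3219], [-0.9995, -0.0208, 0.0228, 0.0886], [0.0185, 0.1905, 0.9815, 1.3862], [0.0, 0.0, 0.0, 1.0]] ['pixels', 'mtx', 'cam_to_world']
```

View pics/scene0.png

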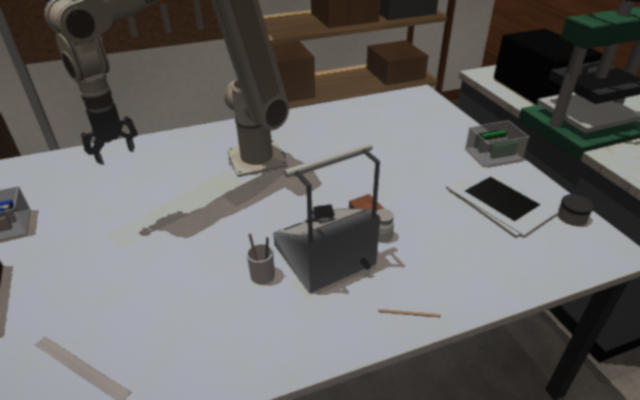

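View pics/top0.png

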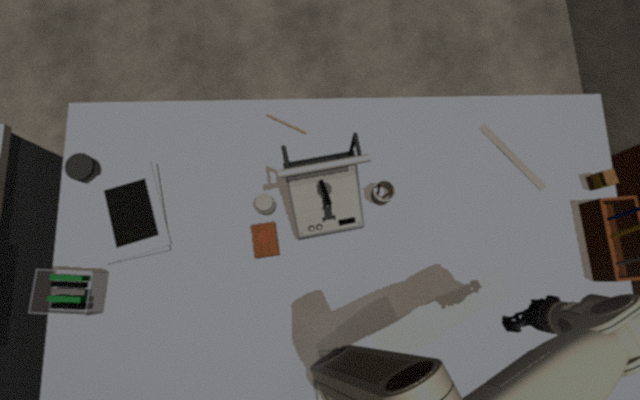

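The scene view shows the desk near (330,245) with the pot on its left. The top view has the isolator at about (325,188), the hasp at about (328,212), the jar at (263,204), the block at (265,240) and the pot at (382,191). I'll zoom in on the top view next.

```bash
python3 - <<'E'
import cv2
i=cv2.imread('pics/top0.png')[120:255,240:410]
i=cv2.convertScaleAbs(i,alpha=1.6,beta=10)
cv2.imwrite('pics/top0c.png',cv2.resize(i,None,fx=4.4,fy=4.4,interpolation=cv2.INTER_CUBIC))
E
```

```text
(no output)
```

View pics/top0c.png

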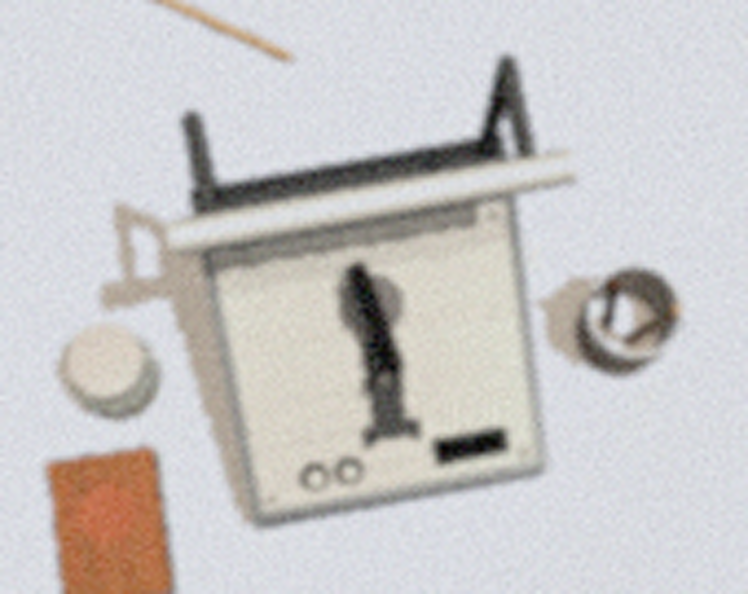

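The crop shows the front edge running from (262,518) to (545,465), the lamp bar from (170,240) to (573,165), the isolator base centred near (371,302), and the hinge ears at (366,436) and (416,428). The handle bar runs from (358,270) to (385,370).

```bash
cat > h.py <<'E'
import numpy as np
def ray(c,p):
    K=c['mtx'];T=c['cam_to_world'];d=np.array([(p[0]-K[0,2])/K[0,0],-(p[1]-K[1,2])/K[1,1],-1]);return T[:3,3],T[:3,:3]@d
def onplane(c,p,q,n):
    o,d=ray(c,p);return o+d*(np.dot(np.array(q)-o,n)/np.dot(d,n))
def onz(c,p,z): return onplane(c,p,[0,0,z],[0,0,1])
E
python3 - <<'E'
from h import *
c=np.load('top0.npz');P=lambda x,y:(240+x/4.4,120+y/4.4)
a,b=onz(c,P(262,518),.05),onz(c,P(545,465),.05)
print('front',a,b,np.linalg.norm(a-b))
e,f=onz(c,P(170,237),.355),onz(c,P(574,167),.355)
print('bar',e,f,np.linalg.norm(e-f),'mid',(e+f)/2)
for u in (a-b,e-f): print('yaw',np.degrees(np.arctan2(-u[0],u[1])))
u=(e-f)+(a-b);yaw=np.arctan2(-u[0],u[1]);X=np.array([np.cos(yaw),np.sin(yaw),0]);Y=np.array([-np.sin(yaw),np.cos(yaw),0]);Z=np.array([0,0,1])
C=(a+b)/2*[1,1,0]+.11*X;print('console',C,np.degrees(yaw))
t=np.radians(35);U=np.cos(t)*X+np.sin(t)*Z;N=-np.sin(t)*X+np.cos(t)*Z;q=C-.11*X+.05*Z
for nm,p,h in (('base',P(371,302),.012),('hingeL',P(366,436),.008),('hingeR',P(416,428),.008),('barTop',P(358,268),.046),('barLow',P(386,372),.046),('jar',P(102,360),0)):
    w=onplane(c,p,q+h*N,N)-h*N;print(nm,w,'up',(w-q)@U,'y',(w-q)@Y)
E
```

```text
front [0.44783935 0.14019377 0.05      ] [ 0.48195647 -0.06794222  0.05      ] 0.21091365335440793
bar [0.58276283 0.17938889 0.355     ] [ 0.62019253 -0.05672808  0.355     ] 0.23906527439798284 mid [0.60147768 0.0613304  0.355     ]
yaw 9.308992974230039
yaw 9.00767962328741
console [0.57349854 0.05361588 0.        ] 9.148910881010442
base [0.59231686 0.06030825 0.14077702] up 0.15826489870336374 y 0.0036151015281969683
hingeL [0.50564578 0.0644495  0.08132238] up 0.054608901069944725 y 0.02148444640216176
hingeR [0.51069175 0.02851479 0.08080991] up 0.05371544745708716 y -0.01479543213730006
barTop [0.62391242 0.07267862 0.16399626] up 0.19874641018196787 y 0.010804378598875933
barLow [0.56135654 0.05453381 0.11873127] up 0.11982930507593538 y 0.0028368398726080235
jar [0.55195435 0.24625078 0.13357608] up 0.14571044997850743 y 0.19360982951856137
```

```bash
R="0.55,-0.5,-0.16,0,0,0,1"; python3 -m pendant "[0.55,-0.5,-0.16,0,0,0,1,0.55,-0.5,-0.16,0,0,0,1,0.55,-0.5,-0.16,0,0,0,1,0.55,-0.5,-0.16,0,0,0,1,0.55,-0.5,-0.16,0,0,0,1,0.55,-0.5,-0.16,0,0,0,1,0.55,-0.5,-0.16,0,0,0,1,0.55,-0.5,-0.16,0,0,0,1,0.55,-0.5,-0.16,0,0,0,1,0.55,-0.5,-0.16,0,0,0,1]"
cat >> h.py <<'E'
from scipy.spatial.transform import Rotation as Rot
yaw=np.radians(9.15);t=np.radians(35)
X=np.array([np.cos(yaw),np.sin(yaw),0]);Y=np.array([-np.sin(yaw),np.cos(yaw),0]);Z=np.array([0,0,1.])
U=np.cos(t)*X+np.sin(t)*Z;N=-np.sin(t)*X+np.cos(t)*Z
ISO=np.array([.591,.0603,.140])
def shift(o,p,R):
    "normalised move from observed pose to TCP p, rotation matrix R"
    R0=Rot.from_quat(o['tool_rot']);p=np.array(p)
    return np.round(R0.inv().apply(p-o['eef_pos'])/.5,3),np.round((R0.inv()*Rot.from_matrix(R)).as_rotvec()/np.pi,3)
def tool(y,z): return np.column_stack([np.cross(y,z),y,z])
E
python3 - <<'E'
from h import *
from workcell import bot
o=bot.get_obs();print(o['eef_pos'],o['joint_pos'])
g=np.radians(5.8);yy=Y*np.cos(g)-U*np.sin(g)
for s in (1,-1): print(s,shift(o,ISO+(.04+.11)*N,tool(s*yy,-N)))
E
```

```text
clock: 0.93
eef_pos: [0.359, -0.098, 0.3057]
tool_rot: [0.973, 0.231, 0.002, -0.001]
ft_force: [0.3, -0.4, -0.5]
grip_width: 0.0856
grasp_force: 0.0
[ 0.35904236 -0.09802321  0.30567374] [-0.26864779 -0.04050337 -0.10213855  1.50671601  0.00255379  2.40723687]
1 (array([ 0.392, -0.126,  0.087]), array([-0.276, -0.058, -0.895]))
-1 (array([ 0.392, -0.126,  0.087]), array([-0.04 ,  0.19 ,  0.063]))
```

```bash
python3 -m pendant "[0,0,-0.1,-0.276,-0.058,-0.895,1,0,0,-0.1,-0.276,-0.058,-0.895,1,0,0,-0.1,-0.276,-0.058,-0.895,1,0,0,-0.1,-0.276,-0.058,-0.895,1,0,0,-0.1,-0.276,-0.058,-0.895,1,0,0,-0.1,-0.276,-0.058,-0.895,1,0,0,-0.1,-0.276,-0.058,-0.895,1,0,0,-0.1,-0.276,-0.058,-0.895,1,0,0,-0.1,-0.276,-0.058,-0.895,1,0,0,-0.1,-0.276,-0.058,-0.895,1]"
cat > n.py <<'E'
from h import *
from workcell import bot
import sys
h=float(sys.argv[1]);g=np.radians(float(sys.argv[2]))
o=bot.get_obs();print(o['clock'],o['eef_pos'],np.round(o['joint_pos'],2))
print(shift(o,ISO+h*N,tool(Y*np.cos(g)-U*np.sin(g),-N)))
E
python3 n.py .19 5.8
```

```text
clock: 1.77
eef_pos: [0.3567, -0.1032, 0.3539]
tool_rot: [0.661, 0.729, 0.003, 0.176]
ft_force: [0.1, -0.2, -0.1]
grip_width: 0.0855
grasp_force: 0.0
1.7667 [ 0.35669529 -0.10316001  0.35386051] [-0.12 -0.29 -0.24  1.33 -0.2   1.33]
(array([0.295, 0.253, 0.109]), array([-0.161, -0.033, -0.515]))
```

```bash
python3 -m pendant "[0.1,0.1,0,-0.161,-0.033,-0.515,1,0.1,0.1,0,-0.161,-0.033,-0.515,1,0.1,0.1,0,-0.161,-0.033,-0.515,1,0.1,0.1,0,-0.161,-0.033,-0.515,1,0.1,0.1,0,-0.161,-0.033,-0.515,1,0.15,0.15,0.03,-0.161,-0.033,-0.515,1,0.2,0.2,0.05,-0.161,-0.033,-0.515,1,0.2,0.2,0.05,-0.161,-0.033,-0.515,1,0.25,0.22,0.08,-0.161,-0.033,-0.515,1,0.295,0.253,0.109,-0.161,-0.033,-0.515,1]"
python3 n.py .19 5.8
```

```text
clock: 2.6
eef_pos: [0.4842, 0.0422, 0.2958]
tool_rot: [0.1, 0.953, 0.008, 0.287]
ft_force: [0.8, -0.9, -0.6]
grip_width: 0.0856
grasp_force: 0.0
2.6 [0.48415827 0.04221772 0.29584965] [ 0.17 -0.24 -0.47  0.78 -0.14  0.34]
(array([ 0.002,  0.001, -0.001]), array([-0.043, -0.009, -0.136]))
```

```bash
python3 -m pendant "[0,0,0,-0.043,-0.009,-0.136,1,0,0,0,-0.043,-0.009,-0.136,1,0,0,0,-0.043,-0.009,-0.136,1,0,0,0,-0.043,-0.009,-0.136,1,0,0,0,-0.043,-0.009,-0.136,1,0,0,0,-0.043,-0.009,-0.136,1,0,0,0,-0.043,-0.009,-0.136,1,0,0,0,-0.043,-0.009,-0.136,1,0,0,0,-0.043,-0.009,-0.136,1,0,0,0,-0.043,-0.009,-0.136,1]"
python3 n.py .19 5.8
python3 - <<'E'
from workcell import bot
import cv2,numpy as np
o=bot.get_obs();c=bot.camera("wrist");T=np.eye(4)
from scipy.spatial.transform import Rotation as R
T[:3,:3]=R.from_quat(o['tool_rot']).as_matrix();T[:3,3]=o['eef_pos']
np.savez('w1.npz',mtx=c['mtx'],cam_to_world=T@c['hand_eye']);print(list(c),np.round(c['hand_eye'],3).tolist())
cv2.imwrite('pics/w1.png',cv2.convertScaleAbs(c['pixels'][:,:,::-1],alpha=1.5))
E
```

```text
clock: 3.43
eef_pos: [0.4847, 0.0425, 0.2965]
tool_rot: [-0.121, 0.946, 0.01, 0.301]
ft_force: [-0.2, 0.6, 0.7]
grip_width: 0.0853
grasp_force: 0.0
3.4333 [0.48470427 0.04246518 0.29650905] [ 0.05 -0.27 -0.5   0.73  0.07 -0.19]
(array([0.003, 0.002, 0.   ]), array([-0.   ,  0.   , -0.002]))
['pixels', 'mtx', 'hand_eye'] [[0.001, 0.965, 0.263, 0.066], [1.0, -0.001, 0.0, 0.001], [0.001, 0.263, -0.965, -0.151], [0.0, 0.0, 0.0, 1.0]]
```

View pics/w1.png

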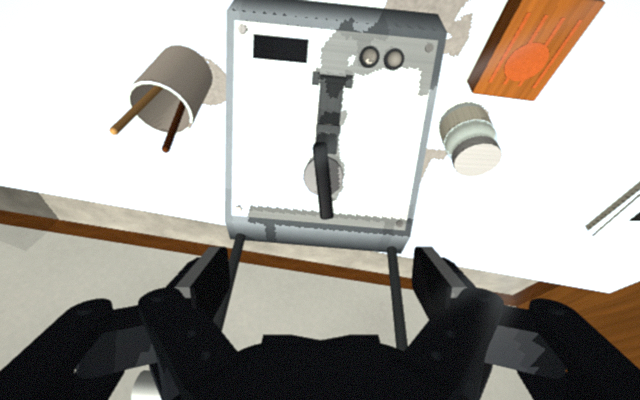

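The wrist view shows the desk upside down. The bar runs from (322,143) at its lower end to (326,217) at its upper end, the base is near (323,175), and the hinge ears span (314–352, 77).

```bash
python3 - <<'E'
from h import *
c=np.load('w1.npz')
for nm,p,h in (('hinge',(333,78),.008),('base',(323,176),.012),('low',(322,143),.046),('up',(326.5,218),.046),('scrL',(243,28),0),('scrR',(429,48),0),('scUL',(238,208),0),('scUR',(401,223),0)):
    w=onplane(c,p,ISO+h*N,N);d=w-ISO;print(nm,np.round([d@U,d@Y],4))
E
```

```text
hinge [-0.103   0.0032]
base [-0.0023  0.0029]
low [-0.0403 -0.002 ]
up [0.0339 0.0098]
scrL [-0.1418 -0.0911]
scrR [-0.1416  0.0974]
scUL [ 0.0471 -0.0913]
scUR [0.0471 0.1001]
```

```bash
echo 'ISO=ISO-.003*U+.0035*Y' >> h.py; python3 n.py .042 8.5
```

```text
3.4833 [0.48468914 0.04245348 0.29650485] [ 0.05 -0.27 -0.5   0.73  0.07 -0.19]
(array([0.008, 0.009, 0.296]), array([-0.   ,  0.   , -0.017]))
```

```bash
python3 -m pendant "[0.008,0.009,0.05,0,0,-0.017,1,0.008,0.009,0.1,0,0,-0.017,1,0.008,0.009,0.14,0,0,-0.017,1,0.008,0.009,0.18,0,0,-0.017,1,0.008,0.009,0.21,0,0,-0.017,1,0.008,0.009,0.235,0,0,-0.017,1,0.008,0.009,0.255,0,0,-0.017,1,0.008,0.009,0.275,0,0,-0.017,1,0.008,0.009,0.29,0,0,-0.017,1,0.008,0.009,0.296,0,0,-0.017,1]"
python3 n.py .042 8.5
```

```text
clock: 4.32
eef_pos: [0.5644, 0.0593, 0.1716]
tool_rot: [-0.146, 0.943, 0.002, 0.3]
ft_force: [0.1, -0.2, 0.6]
grip_width: 0.0852
grasp_force: 0.0
4.3167 [0.56435563 0.05930581 0.17158464] [ 0.08  0.02 -0.61  0.33  0.05 -0.21]
(array([-0.001,  0.   , -0.002]), array([ 0., -0.,  0.]))
```

```bash
python3 -m pendant "[0,0,0,0,0,0,0.5,0,0,0,0,0,0,0.3,0,0,0,0,0,0,0.2,0,0,0,0,0,0,0,0,0,0,0,0,0,0,0,0,0,0,0,0,0,0,0,0,0,0,0,0,0,0,0,0,0,0,0,0,0,0,0,0,0,0,0,0,0,0,0,0,0]"
python3 n.py .042 8.5
```

```text
clock: 5.15
eef_pos: [0.5644, 0.0591, 0.1728]
tool_rot: [-0.146, 0.942, 0.002, 0.301]
ft_force: [-0.4, -0.5, 0.9]
grip_width: -0.0005
grasp_force: 0.0
5.15 [0.56438718 0.05906609 0.17278534] [ 0.08  0.02 -0.61  0.33  0.05 -0.21]
(array([0.   , 0.001, 0.   ]), array([-0.,  0.,  0.]))
```

The fingers closed on nothing, so I'll take a look.

```bash
python3 - <<'E'
from workcell import bot
import cv2,numpy as np
o=bot.get_obs();c=bot.camera("wrist");s=bot.camera("scene")
a=cv2.convertScaleAbs(c['pixels'][:,:,::-1],alpha=1.3)
b=cv2.convertScaleAbs(s['pixels'][130:290,250:410,::-1],alpha=1.6)
cv2.imwrite('pics/w2.png',np.hstack([cv2.resize(a,(480,300)),cv2.resize(b,(300,300),interpolation=cv2.INTER_CUBIC)]))
cv2.imwrite('pics/w2full.png',a)
E
```

```text
(no output)
```

View pics/w2.png

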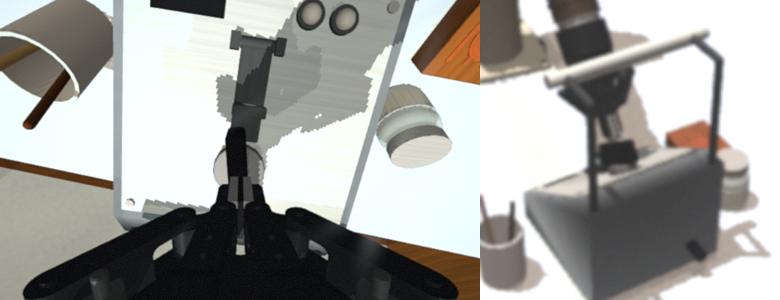

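```bash
python3 - <<'E'
import cv2
i=cv2.imread('pics/w2full.png')[120:330,220:430]
cv2.imwrite('pics/w2c.png',cv2.resize(cv2.convertScaleAbs(i,alpha=1.8,beta=20),(590,590),interpolation=cv2.INTER_CUBIC))
E
python3 -c "
import numpy as np;print(np.load('w1.npz')['mtx'])"
```

```text
[[306.41572936   0.         320.31256151]
 [  0.         306.41572936 199.58358363]
 [  0.           0.           1.        ]]
```

View pics/w2c.png

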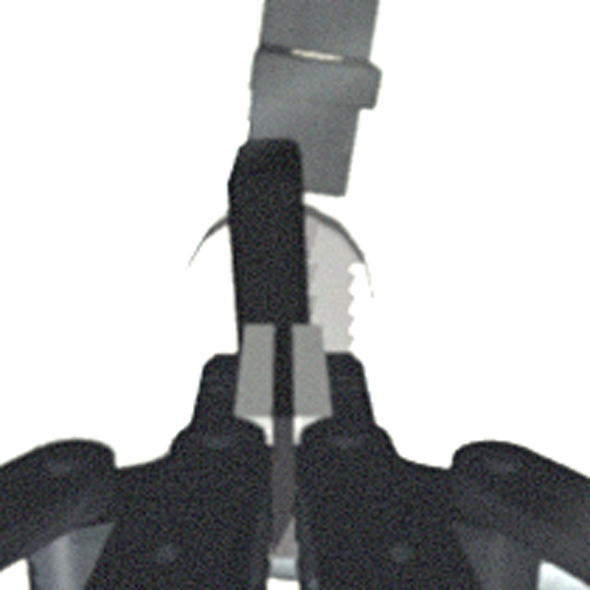

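The pads sit in front of (above) the bar: pad tips at about (320,236) and bar end at (315,171) in the full image. The desk seems farther along the normal than I assumed, so I'll triangulate between the two wrist views and the top view.

```bash
python3 - <<'E'
from h import *
from workcell import bot
o=bot.get_obs();c=bot.camera('wrist');T=np.eye(4);T[:3,:3]=Rot.from_quat(o['tool_rot']).as_matrix();T[:3,3]=o['eef_pos']
w1=np.load('w1.npz');w2=dict(mtx=c['mtx'],cam_to_world=T@c['hand_eye']);tp=np.load('top0.npz')
def tri(*l):
    A=np.zeros((3,3));b=np.zeros(3);rs=[ray(c,p) for c,p in l]
    for o,d in rs:
        d=d/np.linalg.norm(d);M=np.eye(3)-np.outer(d,d);A+=M;b+=M@o
    x=np.linalg.solve(A,b);return x,[np.linalg.norm(np.cross(x-o,d/np.linalg.norm(d))) for o,d in rs]
P=lambda x,y:(240+x/4.4,120+y/4.4)
for nm,l in dict(hinge=[(w1,(333,78)),(w2,(344,58))],hingeT=[(w1,(333,78)),(w2,(344,58)),(tp,P(391,432))],scUL=[(w1,(238,208)),(w2,(175,269))],scR=[(w1,(429,48)),(w2,(523,8))],low=[(w1,(322,143)),(w2,(315.4,171))],lowT=[(w1,(322,143)),(tp,P(386,372))]).items():
    x,e=tri(*l);d=x-ISO;print(nm,np.round(x,4),'U,Y,N',np.round([d@U,d@Y,d@N],4),np.round(e,4))
E
```

```text
hinge [0.5153 0.0521 0.0636] U,Y,N [-0.1031  0.0004 -0.019 ] [0. 0.]
hingeT [0.5025 0.0479 0.0904] U,Y,N [-0.0986 -0.0017  0.0106] [0.0017 0.001  0.0021]
scUL [ 0.6437 -0.0231  0.1673] U,Y,N [ 0.0504 -0.0942  0.0001] [0.0006 0.0006]
scR [0.4601 0.1369 0.0603] U,Y,N [-0.1387  0.093   0.0018] [0.0006 0.0006]
low [0.5508 0.051  0.1327] U,Y,N [-0.035  -0.0063  0.0176] [0.0011 0.0011]
lowT [0.5365 0.0498 0.1497] U,Y,N [-0.0368 -0.0052  0.0398] [0.0003 0.0003]
```

Position along the panel agrees but depth is unclear. I'll probe gently with the shut fingers along the tool's z axis.

```bash
python3 -m pendant "[0,0,0.002,0,0,0,0,0,0,0.004,0,0,0,0,0,0,0.006,0,0,0,0,0,0,0.008,0,0,0,0,0,0,0.01,0,0,0,0,0,0,0.012,0,0,0,0,0,0,0.014,0,0,0,0,0,0,0.016,0,0,0,0,0,0,0.016,0,0,0,0,0,0,0.016,0,0,0,0]"
python3 n.py .042 8.5
```

```text
clock: 6.13
eef_pos: [0.5668, 0.0595, 0.1698]
tool_rot: [-0.146, 0.942, 0.001, 0.302]
ft_force: [-40.6, -5.7, 39.0]
grip_width: 0.0002
grasp_force: 27.9
6.1333 [0.56681852 0.05948056 0.16977078] [ 0.08  0.03 -0.61  0.32  0.05 -0.21]
(array([ 0.001,  0.001, -0.008]), array([-0.   ,  0.001, -0.   ]))
```

```bash
python3 -m pendant "[0,0,-0.02,0,0,0,0,0,0,-0.05,0,0,0,0,0,0,-0.08,0,0,0,1,0,0,-0.1,0,0,0,1,0,0,-0.1,0,0,0,1,0,0,-0.1,0,0,0,1,0,0,-0.1,0,0,0,1,0,0,-0.1,0,0,0,1,0,0,-0.1,0,0,0,1,0,0,-0.1,0,0,0,1]"
python3 - <<'E'
from h import *
from workcell import bot
import cv2
o=bot.get_obs();c=bot.camera('wrist');s=bot.camera('scene');T=np.eye(4);T[:3,:3]=Rot.from_quat(o['tool_rot']).as_matrix();T[:3,3]=o['eef_pos']
np.savez('w3.npz',mtx=c['mtx'],cam_to_world=T@c['hand_eye'])
a=cv2.convertScaleAbs(c['pixels'][0:300,170:470,::-1],alpha=1.3,beta=20)
b=cv2.convertScaleAbs(s['pixels'][180:280,260:360,::-1],alpha=1.8,beta=20)
r=lambda i:cv2.resize(i,(400,400),interpolation=cv2.INTER_CUBIC)
cv2.imwrite('pics/w3.png',np.hstack([r(a),r(b)]))
E
```

```text
clock: 6.97
eef_pos: [0.5405, 0.0553, 0.2063]
tool_rot: [-0.146, 0.942, 0.002, 0.3]
ft_force: [-0.3, -0.2, 0.2]
grip_width: 0.0854
grasp_force: 0.0
```

View pics/w3.png

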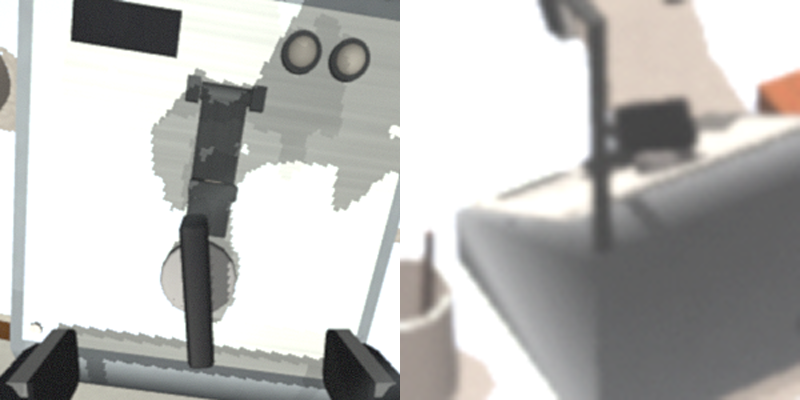

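The wrist view now shows the base at about (318,208), the bar's top face from (317,168) to (321,273), and the hinge ears around (340,69). The apparent sizes and the probe both suggest the panel lies 15–25 mm deeper than I had it, so I'll check that with the known lengths.

```bash
python3 - <<'E'
from h import *
w={1:np.load('w1.npz'),3:np.load('w3.npz')}
px={3:dict(hL=(170+187*.75,88*.75),hR=(170+266*.75,98*.75),bL=(170+162*.75,277*.75),bR=(170+236*.75,277*.75),base=(170+199*.75,277*.75),low=(170+195*.75,226*.75),up=(170+202*.75,364*.75)),
 1:dict(hL=(314,77),hR=(352,80),bL=(304,175),bR=(342,175),base=(323,175),low=(322,143),up=(326.5,218))}
hh=dict(hL=.008,hR=.008,bL=.012,bR=.012,base=.012,low=.046,up=.046)
for k in w:
  for off in (0,-.01,-.02,-.03):
    q={}
    for n,p in px[k].items():
        d=onplane(w[k],p,ISO+(off+hh[n])*N,N)-ISO;q[n]=np.array([d@U,d@Y])
    h=(q['hL']+q['hR'])/2;b=(q['low']+q['up'])/2
    print(k,off,'base',q['base'].round(4),'barmid',b.round(4),'hinge',h.round(4),'| dist100',np.linalg.norm(q['base']-h).round(4),'bar76',np.linalg.norm(q['up']-q['low']).round(4),'base44',np.linalg.norm(q['bR']-q['bL']).round(4),'ang',np.degrees(np.arctan2(*(q['up']-q['low'])[::-1])).round(1))
E
```

```text
1 0 base [-0.0004 -0.0007] barmid [-0.0002  0.0004] hinge [-0.0995 -0.0002] | dist100 0.0992 bar76 0.0752 base44 0.0413 ang 9.1
1 -0.01 base [ 0.0015 -0.0004] barmid [0.0019 0.0007] hinge [-1.007e-01  1.000e-04] | dist100 0.1022 bar76 0.0777 base44 0.0426 ang 9.1
1 -0.02 base [ 0.0034 -0.0001] barmid [0.004  0.0011] hinge [-0.1018  0.0003] | dist100 0.1052 bar76 0.0803 base44 0.0439 ang 9.1
1 -0.03 base [0.0053 0.0001] barmid [0.0061 0.0014] hinge [-0.1029  0.0006] | dist100 0.1082 bar76 0.0828 base44 0.0451 ang 9.1
3 0 base [-0.0001  0.    ] barmid [0.0005 0.0001] hinge [-0.0987 -0.0004] | dist100 0.0986 bar76 0.0712 base44 0.042 ang 11.2
3 -0.01 base [0.0029 0.0004] barmid [0.004  0.0005] hinge [-0.1001 -0.    ] | dist100 0.103 bar76 0.0749 base44 0.0439 ang 11.2
3 -0.02 base [0.0059 0.0008] barmid [0.0076 0.001 ] hinge [-0.1015  0.0003] | dist100 0.1074 bar76 0.0787 base44 0.0458 ang 11.2
3 -0.03 base [0.0088 0.0012] barmid [0.0111 0.0015] hinge [-0.103   0.0007] | dist100 0.1118 bar76 0.0825 base44 0.0477 ang 11.2
```

The lengths confirm the panel depth to within about 5 mm. In the wrist view the pads themselves sit about 30 mm behind where I expected, so the probe touched the bar's top at TCP h≈0.040. I'll grip at h≈0.020, which leaves clearance either way.

```bash
python3 -m pendant "[0,0,0.02,0,0,0,1,0,0,0.04,0,0,0,1,0,0,0.06,0,0,0,1,0,0,0.08,0,0,0,1,0,0,0.095,0,0,0,1,0,0,0.105,0,0,0,1,0,0,0.115,0,0,0,1,0,0,0.122,0,0,0,1,0,0,0.126,0,0,0,1,0,0,0.126,0,0,0,1]"; python3 n.py .02 10
```

```text
clock: 7.9
eef_pos: [0.5763, 0.061, 0.1553]
tool_rot: [-0.146, 0.942, 0.002, 0.301]
ft_force: [0.2, 0.1, 0.5]
grip_width: 0.0856
grasp_force: 0.0
7.9 [0.57633764 0.06101513 0.15533797] [ 0.08  0.07 -0.61  0.28  0.04 -0.21]
(array([-0.   ,  0.001,  0.002]), array([-0.   ,  0.   , -0.008]))
```

```bash
python3 -m pendant "[0,0,0,0,0,0,0.5,0,0,0,0,0,0,0.3,0,0,0,0,0,0,0.2,0,0,0,0,0,0,0,0,0,0,0,0,0,0,0,0,0,0,0,0,0,0,0,0,0,0,0,0,0,0,0,0,0,0,0,0,0,0,0,0,0,0,0,0,0,0,0,0,0]"; python3 n.py .02 10
```

```text
clock: 8.73
eef_pos: [0.5766, 0.0596, 0.1562]
tool_rot: [-0.146, 0.942, 0.0, 0.301]
ft_force: [-2.5, -4.9, 3.5]
grip_width: 0.0127
grasp_force: 58.3
8.7333 [0.5765775  0.05956029 0.15619211] [ 0.08  0.07 -0.61  0.28  0.04 -0.21]
(array([0.   , 0.004, 0.003]), array([-0.001,  0.   , -0.008]))
```

Gripped at 12.7 mm and 58 N. Now to turn it anticlockwise.

```bash
python3 -m pendant "[0,0,0,0,0,-0.02,0,0,0,0,0,0,-0.045,0,0,0,0,0,0,-0.07,0,0,0,0,0,0,-0.1,0,0,0,0,0,0,-0.13,0,0,0,0,0,0,-0.16,0,0,0,0,0,0,-0.19,0,0,0,0,0,0,-0.22,0,0,0,0,0,0,-0.24,0,0,0,0,0,0,-0.24,0]"; python3 n.py .02 90
```

```text
clock: 9.57
eef_pos: [0.577, 0.059, 0.1565]
tool_rot: [-0.483, 0.822, -0.112, 0.28]
ft_force: [-1.6, -6.1, 3.2]
grip_width: 0.0123
grasp_force: 58.6
9.5667 [0.57700817 0.05900478 0.15647895] [ 0.08  0.07 -0.61  0.28  0.04 -0.97]
(array([-0.003,  0.005,  0.003]), array([-0.001, -0.001, -0.212]))
```

```bash
python3 -m pendant "[0,0,0,0,0,-0.03,0,0,0,0,0,0,-0.06,0,0,0,0,0,0,-0.09,0,0,0,0,0,0,-0.12,0,0,0,0,0,0,-0.15,0,0,0,0,0,0,-0.175,0,0,0,0,0,0,-0.195,0,0,0,0,0,0,-0.21,0,0,0,0,0,0,-0.222,0,0,0,0,0,0,-0.222,0]"; python3 n.py .02 90; python3 -c "
from workcell import bot;print(bot.get_obs()['ft_torque'])"
```

```text
clock: 10.4
eef_pos: [0.5775, 0.0593, 0.1568]
tool_rot: [0.734, -0.609, 0.201, -0.226]
ft_force: [-0.3, -4.8, 3.0]
grip_width: 0.0125
grasp_force: 59.0
10.4 [0.57745528 0.05925612 0.15680173] [ 0.08  0.07 -0.61  0.28  0.04 -1.66]
(array([-0.005,  0.003,  0.003]), array([-0.001, -0.001,  0.009]))
[-0.37442308  0.30611056 -1.0930664 ]
```

It took 1.2 N·m of torque against a stop. Releasing and backing off.

```bash
python3 -m pendant "[0,0,0,0,0,0,0.45,0,0,0,0,0,0,0.45,0,0,0,0,0,0,0.45,0,0,0,0,0,0,0.45,0,0,-0.03,0,0,0,0.45,0,0,-0.08,0,0,0,0.45,0,0,-0.13,0,0,0,0.45,0,0,-0.18,0,0,0,0.45,0,0,-0.2,0,0,0,0.45,0,0,-0.2,0,0,0,0.45]"
sed -i 's/^print(shift.*/u=float(sys.argv[3]) if len(sys.argv)>3 else 0\nprint(shift(o,ISO+h*N+u*U,tool(Y*np.cos(g)-U*np.sin(g),-N)))/' n.py; python3 n.py .10 0 -.052
```

```text
clock: 11.23
eef_pos: [0.5201, 0.0522, 0.2407]
tool_rot: [0.734, -0.607, 0.2, -0.228]
ft_force: [0.4, -0.6, 0.4]
grip_width: 0.0385
grasp_force: 0.0
11.2333 [0.52014233 0.05218492 0.24070405] [ 0.07 -0.15 -0.57  0.54  0.05 -1.67]
(array([-0.004,  0.109,  0.046]), array([-0.002,  0.001,  0.509]))
```

```bash
python3 -m pendant "[-0.004,0.109,0,0,0,0.509,0.6,-0.004,0.109,0,0,0,0.509,0.6,-0.004,0.109,0,0,0,0.509,0.6,-0.004,0.109,0,0,0,0.509,0.6,-0.004,0.109,0,0,0,0.509,0.6,-0.004,0.109,0,0,0,0.509,0.6,-0.004,0.109,0,0,0,0.509,0.6,-0.004,0.109,0,0,0,0.509,0.6,-0.004,0.109,0,0,0,0.509,0.6,-0.004,0.109,0,0,0,0.509,0.6]"; python3 n.py .10 0 -.052
```

```text
clock: 12.07
eef_pos: [0.4751, 0.0454, 0.2048]
tool_rot: [-0.238, 0.924, -0.027, 0.299]
ft_force: [-0.8, -0.4, -0.1]
grip_width: 0.0511
grasp_force: 0.0
12.0667 [0.47513658 0.04544729 0.20478774] [ 0.06 -0.22 -0.71  0.46  0.06 -0.43]
(array([-0.006, -0.003,  0.04 ]), array([ 0.  , -0.  ,  0.11]))
```

```bash
python3 -m pendant "[-0.006,-0.003,0,0,0,0.11,0.6,-0.006,-0.003,0,0,0,0.11,0.6,-0.006,-0.003,0,0,0,0.11,0.6,-0.006,-0.003,0,0,0,0.11,0.6,-0.006,-0.003,0,0,0,0.11,0.6,-0.006,-0.003,0,0,0,0.11,0.6,-0.006,-0.003,0,0,0,0.11,0.6,-0.006,-0.003,0,0,0,0.11,0.6,-0.006,-0.003,0,0,0,0.11,0.6,-0.006,-0.003,0,0,0,0.11,0.6]"; python3 n.py .10 0 -.052
python3 - <<'E'
from h import *
from workcell import bot
import cv2
o=bot.get_obs();c=bot.camera('wrist');T=np.eye(4);T[:3,:3]=Rot.from_quat(o['tool_rot']).as_matrix();T[:3,3]=o['eef_pos']
np.savez('w4.npz',mtx=c['mtx'],cam_to_world=T@c['hand_eye'])
a=cv2.convertScaleAbs(c['pixels'][60:360,140:500,::-1],alpha=1.4,beta=20)
cv2.imwrite('pics/w4.png',cv2.resize(a,(720,600),interpolation=cv2.INTER_CUBIC))
E
```

```text
clock: 12.9
eef_pos: [0.4783, 0.0453, 0.2081]
tool_rot: [-0.078, 0.95, 0.023, 0.3]
ft_force: [-0.4, 0.0, 0.4]
grip_width: 0.0515
grasp_force: 0.0
12.9 [0.47825822 0.04525404 0.20811915] [ 0.06 -0.21 -0.7   0.47  0.06 -0.09]
(array([0.002, 0.001, 0.042]), array([-0.   ,  0.   ,  0.002]))
```

View pics/w4.png

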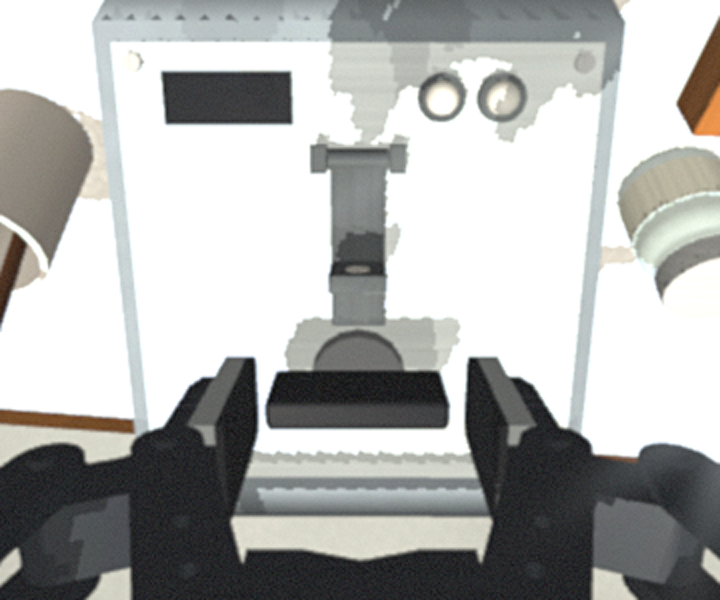

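The bar now lies straight across, so it is off. The hasp tab's top is at crop (358,269), which is pixel (319,194.5).

```bash
python3 - <<'E'
from h import *
c=np.load('w4.npz')
for nm,p,h in (('tab',(319,194.5),.033),('tabL',(305,194.5),.033),('tabR',(333,194.5),.033),('hinge',(319.5,137),.008),('barL',(273,255),.046),('barR',(364,255),.046),('barmid',(319,259),.046)):
  d=onplane(c,p,ISO+h*N,N)-ISO; print(nm,np.round([d@U,d@Y],4))
E
python3 n.py .003 0 -.052
```

```text
tab [-0.0567 -0.0004]
tabL [-0.0567 -0.0116]
tabR [-0.0568  0.0109]
hinge [-0.1005 -0.0003]
barL [-0.0097 -0.0371]
barR [-0.0101  0.036 ]
barmid [-0.0064 -0.0001]
12.95 [0.47824168 0.04524929 0.20812638] [ 0.06 -0.21 -0.7   0.47  0.06 -0.09]
(array([0.002, 0.001, 0.236]), array([-0.   ,  0.   ,  0.001]))
```

```bash
python3 -m pendant "[0.004,0.001,0.03,0,0,0,0.6,0.004,0.001,0.06,0,0,0,0.6,0.004,0.001,0.09,0,0,0,0.6,0.004,0.001,0.12,0,0,0,0.6,0.004,0.001,0.15,0,0,0,0.6,0.004,0.001,0.175,0,0,0,0.6,0.004,0.001,0.2,0,0,0,0.6,0.004,0.001,0.215,0,0,0,0.6,0.004,0.001,0.228,0,0,0,0.6,0.004,0.001,0.23,0,0,0,0.6]"; python3 n.py .003 0 -.054
```

```text
clock: 13.78
eef_pos: [0.5417, 0.056, 0.1119]
tool_rot: [-0.078, 0.951, 0.023, 0.3]
ft_force: [0.9, 0.3, 0.1]
grip_width: 0.0512
grasp_force: 0.0
13.7833 [0.5417364  0.055987   0.11186331] [ 0.08  0.08 -0.75  0.13  0.05 -0.07]
(array([ 0.001, -0.   ,  0.004]), array([-0.   , -0.   ,  0.001]))
```

```bash
python3 -m pendant "[0,0,0,0,0,0,0.4,0,0,0,0,0,0,0.3,0,0,0,0,0,0,0.2,0,0,0,0,0,0,0.2,0,0,0,0,0,0,0.2,0,0,0,0,0,0,0.2,0,0,0,0,0,0,0.2,0,0,0,0,0,0,0.2,0,0,0,0,0,0,0.2,0,0,0,0,0,0,0.2]"; python3 n.py .003 0 -.054
```

```text
clock: 14.62
eef_pos: [0.5421, 0.0541, 0.1136]
tool_rot: [-0.077, 0.95, 0.021, 0.301]
ft_force: [0.4, -5.6, -0.9]
grip_width: 0.022
grasp_force: 58.7
14.6167 [0.54207566 0.05412225 0.11361003] [ 0.07  0.07 -0.75  0.13  0.04 -0.07]
(array([0.003, 0.004, 0.007]), array([-0.001,  0.001,  0.001]))
```

Tab gripped at 22 mm. Now I'll swing it along its arc about the hinge.

```bash
python3 -m pendant "[0.003,0,-0.009,0,0,0,0.2,0.008,0,-0.018,0,0,0,0.2,0.013,0,-0.027,0,0,0,0.2,0.019,0,-0.035,0,0,0,0.2,0.026,0,-0.042,0,0,0,0.2,0.034,0,-0.049,0,0,0,0.2,0.042,0,-0.055,0,0,0,0.2,0.051,0,-0.06,0,0,0,0.2,0.06,0,-0.064,0,0,0,0.2,0.069,0,-0.067,0,0,0,0.2]"; python3 n.py .003 0 -.054
```

```text
clock: 15.45
eef_pos: [0.4961, 0.0464, 0.1212]
tool_rot: [-0.077, 0.95, 0.021, 0.302]
ft_force: [12.5, -4.7, -11.7]
grip_width: 0.0216
grasp_force: 59.3
15.45 [0.4960866  0.04640226 0.12120216] [ 0.06 -0.03 -0.84  0.16  0.05 -0.08]
(array([-0.064,  0.004,  0.073]), array([-0.002,  0.001,  0.001]))
```

```bash
python3 -m pendant "[0.01,0,0,0,0,0,0.2,0.02,0,0,0,0,0,0.2,0.03,0,0,0,0,0,0.2,0.04,0,0.001,0,0,0,0.2,0.05,0,0.003,0,0,0,0.2,0.06,0,0.006,0,0,0,0.2,0.069,0,0.01,0,0,0,0.2,0.074,0,0.012,0,0,0,0.2,0.076,0,0.012,0,0,0,0.2,0.076,0,0.012,0,0,0,0.2]"; python3 n.py .003 0 -.054
```

```text
clock: 16.28
eef_pos: [0.4693, 0.0424, 0.0962]
tool_rot: [-0.077, 0.95, 0.022, 0.303]
ft_force: [-3.9, -5.8, 7.4]
grip_width: 0.0195
grasp_force: 58.4
16.2833 [0.46929425 0.04235295 0.09619006] [ 0.05 -0.03 -0.93  0.06  0.06 -0.09]
(array([-0.137,  0.004,  0.064]), array([-0.001,  0.002,  0.001]))
```

```bash
python3 - <<'E'
from h import *
from workcell import bot
import cv2
c=bot.camera('wrist');s=bot.camera('scene')
a=cv2.convertScaleAbs(c['pixels'][60:360,170:470,::-1],alpha=1.5,beta=30)
b=cv2.convertScaleAbs(s['pixels'][150:270,260:380,::-1],alpha=1.8,beta=20)
r=lambda i:cv2.resize(i,(400,400),interpolation=cv2.INTER_CUBIC)
cv2.imwrite('pics/w5.png',np.hstack([r(a),r(b)]))
E
```

```text
(no output)
```

View pics/w5.png

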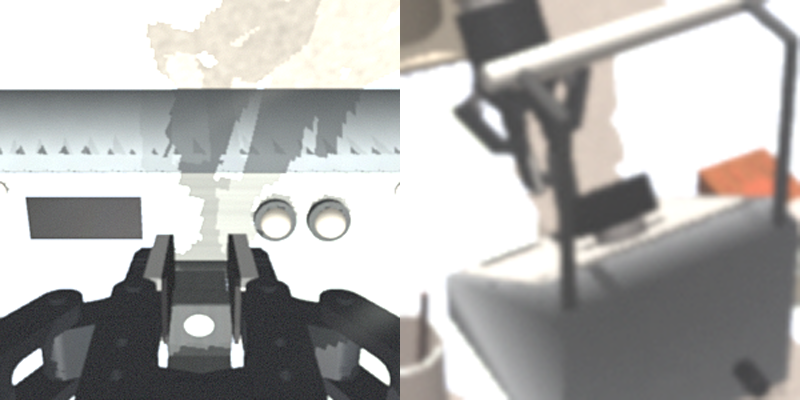

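The tab, with its hole visible at (199,325), is still between the pads and faces the camera, so the hasp is roughly square to the panel. I'll push on until I feel the stop.

```bash
python3 -m pendant "[0.003,0,0,0,0,0,0.2,0.006,0,0.001,0,0,0,0.2,0.009,0,0.002,0,0,0,0.2,0.012,0,0.003,0,0,0,0.2,0.015,0,0.004,0,0,0,0.2,0.018,0,0.005,0,0,0,0.2,0.02,0,0.005,0,0,0,0.2,0.02,0,0.005,0,0,0,0.2,0.02,0,0.005,0,0,0,0.2,0.02,0,0.005,0,0,0,0.2]"; python3 n.py .003 0 -.054
```

```text
clock: 17.22
eef_pos: [0.4649, 0.0416, 0.0896]
tool_rot: [-0.077, 0.949, 0.022, 0.305]
ft_force: [4.5, -4.1, 2.1]
grip_width: 0.0197
grasp_force: 59.8
17.2167 [0.4648807  0.04156981 0.08956124] [ 0.05 -0.02 -0.96  0.02  0.06 -0.09]
(array([-0.152,  0.004,  0.059]), array([-0.001,  0.003,  0.001]))
```

```bash
python3 -m pendant "[0,0.003,0,0,0,0,0.6,0,0.003,0,0,0,0,0.6,0,0.003,0,0,0,0,0.6,0,0.003,0,0,0,0,0.6,0,0.003,-0.04,0,0,0,0.6,0,0.003,-0.09,0,0,0,0.6,0,0.003,-0.15,0,0,0,0.6,0,0.003,-0.21,0,0,0,0.6,0,0.003,-0.25,0,0,0,0.6,0,0.003,-0.25,0,0,0,0.6]"; python3 n.py .003 0 -.054
python3 - <<'E'
from h import *
from workcell import bot
import cv2
c=bot.camera('wrist');s=bot.camera('top')
a=cv2.convertScaleAbs(c['pixels'][60:360,170:470,::-1],alpha=1.4,beta=20)
b=cv2.convertScaleAbs(s['pixels'][140:260,265:385,::-1],alpha=1.6,beta=20)
r=lambda i:cv2.resize(i,(400,400),interpolation=cv2.INTER_CUBIC)
cv2.imwrite('pics/w6.png',np.hstack([r(a),r(b)]))
E
```

```text
clock: 18.05
eef_pos: [0.3903, 0.0327, 0.1921]
tool_rot: [-0.078, 0.949, 0.023, 0.304]
ft_force: [0.2, -0.3, 0.9]
grip_width: 0.0514
grasp_force: 0.0
18.05 [0.39034702 0.03269338 0.19208103] [ 0.02 -0.42 -0.87  0.51  0.08 -0.12]
(array([-0.156, -0.003,  0.313]), array([-0.   ,  0.003,  0.002]))
```

View pics/w6.png

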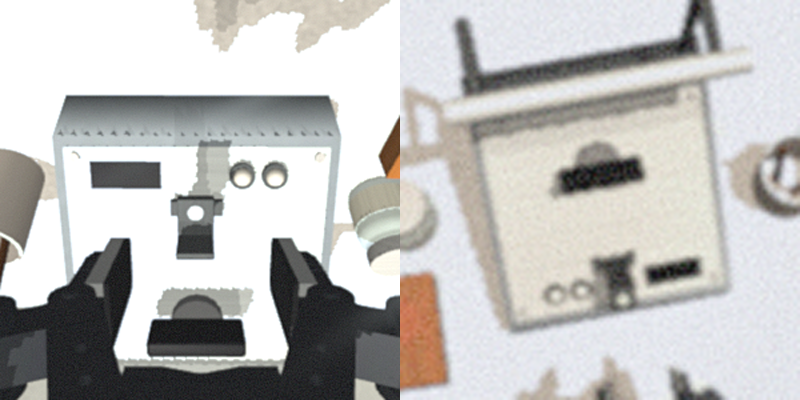

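The wrist view shows the bar still across and the hasp standing out, with its tab and hole at (195,212) facing the camera and the plate's free end at row 258. I'll compare the rows with those predicted for different angles.

```bash
python3 - <<'E'
from h import *
from workcell import bot
o=bot.get_obs();c=bot.camera('wrist');K=c['mtx'];T=np.eye(4);T[:3,:3]=Rot.from_quat(o['tool_rot']).as_matrix();T[:3,3]=o['eef_pos'];W=np.linalg.inv(T@c['hand_eye'])
tp=np.load('top0.npz')
def pr(W,K,p):
    q=W[:3,:3]@p+W[:3,3];return np.array([K[0,2]-K[0,0]*q[0]/q[2],K[1,2]+K[1,1]*q[1]/q[2]])
H=ISO-.1*U+.0045*N
for th in (1.0,1.2,1.4,1.57,1.7):
  x=np.cos(th)*U+np.sin(th)*N;z=-np.sin(th)*U+np.cos(th)*N
  r=[]
  for a,b in ((0,0),(52,28.5),(52,2.5),(75,2.5),(75,-2.5)):
    p=H+a/1e3*x+b/1e3*z;r.append(((pr(W,K,p)[1]-60)/.75,(pr(np.linalg.inv(tp['cam_to_world']),tp['mtx'],p)[1]-140)/.3))
  print(th,'hinge,tabtip,tabroot,end,endback  wrist',np.round([i[0] for i in r]),'top',np.round([i[1] for i in r]))
E
```

```text
1.0 hinge,tabtip,tabroot,end,endback  wrist [209. 244. 266. 296. 300.] top [260. 285. 257. 254. 249.]
1.2 hinge,tabtip,tabroot,end,endback  wrist [209. 227. 256. 282. 288.] top [260. 296. 268. 271. 265.]
1.4 hinge,tabtip,tabroot,end,endback  wrist [209. 208. 243. 264. 270.] top [260. 306. 279. 287. 282.]
1.57 hinge,tabtip,tabroot,end,endback  wrist [209. 193. 231. 245. 253.] top [260. 312. 288. 300. 295.]
1.7 hinge,tabtip,tabroot,end,endback  wrist [209. 181. 221. 229. 237.] top [260. 316. 294. 309. 304.]
```

All three edges fit about 1.53 rad, which is past 1.4 but short of the stop. To add margin I'll push the plate from behind with the shut fingers.

```bash
python3 -m pendant "[-0.05,-0.003,0,0,0,0,0,-0.1,-0.003,0,0,0,0,0,-0.14,-0.003,0,0,0,0,0,-0.154,-0.003,0,0,0,0,0,-0.154,-0.003,0.03,0,0,0,0,-0.154,-0.003,0.08,0,0,0,0,-0.154,-0.003,0.13,0,0,0,0,-0.154,-0.003,0.18,0,0,0,0,-0.154,-0.003,0.21,0,0,0,0,-0.154,-0.003,0.22,0,0,0,0]"; python3 n.py .05 0 -.09
```

```text
clock: 19.03
eef_pos: [0.5124, 0.0516, 0.137]
tool_rot: [-0.078, 0.952, 0.023, 0.296]
ft_force: [1.1, 1.2, -0.2]
grip_width: 0.0006
grasp_force: 0.0
19.0333 [0.5123621  0.05163204 0.13702843] [ 0.07 -0.03 -0.76  0.23  0.05 -0.08]
(array([ 0.053, -0.001, -0.014]), array([ 0.   , -0.002,  0.001]))
```

```bash
python3 -m pendant "[0.01,0,0,0,0,0,0,0.02,0,0,0,0,0,0,0.03,0,0,0,0,0,0,0.038,0,0,0,0,0,0,0.045,0,0,0,0,0,0,0.05,0,0,0,0,0,0,0.055,0,0,0,0,0,0,0.06,0,0,0,0,0,0,0.06,0,0,0,0,0,0,0.06,0,0,0,0,0,0]"; python3 n.py .05 0 -.09
```

```text
clock: 19.87
eef_pos: [0.4902, 0.0475, 0.1251]
tool_rot: [-0.078, 0.95, 0.023, 0.3]
ft_force: [-0.1, 0.1, -1.2]
grip_width: -0.0003
grasp_force: 0.1
19.8667 [0.49021173 0.04747737 0.12509211] [ 0.06 -0.05 -0.84  0.18  0.06 -0.09]
(array([ 0.003,  0.   , -0.008]), array([-0.   ,  0.   ,  0.001]))
```

No contact yet, so I'll push a little further.

```bash
python3 -m pendant "[0.003,0,0,0,0,0,0,0.007,0,0,0,0,0,0,0.011,0,0,0,0,0,0,0.015,0,0,0,0,0,0,0.019,0,0,0,0,0,0,0.022,0,0,0,0,0,0,0.025,0,0,0,0,0,0,0.027,0,0,0,0,0,0,0.027,0,0,0,0,0,0,0.027,0,0,0,0,0,0]"; python3 n.py .05 0 -.09
```

```text
clock: 20.7
eef_pos: [0.4868, 0.0468, 0.1236]
tool_rot: [-0.079, 0.948, 0.024, 0.308]
ft_force: [13.0, 4.3, 0.8]
grip_width: -0.0
grasp_force: 5.4
20.7 [0.4868296  0.04677645 0.12363938] [ 0.06 -0.06 -0.86  0.14  0.06 -0.09]
(array([-0.005,  0.001, -0.006]), array([-0.   ,  0.005,  0.002]))
```

It resists with 14 N after a small movement, so the hasp is at its stop. Backing off and withdrawing.

```bash
python3 -m pendant "[-0.02,0,0,0,0,0,0,-0.04,0,0,0,0,0,0,-0.06,0,0,0,0,0,0,-0.06,0,0,0,0,0,0,-0.06,0,-0.05,0,0,0,0,-0.06,0,-0.1,0,0,0,0,-0.06,0,-0.16,0,0,0,0,-0.06,0,-0.22,0,0,0,0,-0.06,0,-0.28,0,0,0,0,-0.06,0,-0.28,0,0,0,0]"; python3 - <<'E'
from h import *
from workcell import bot
import cv2
c=bot.camera('wrist');s=bot.camera('top')
a=cv2.convertScaleAbs(c['pixels'][60:360,170:470,::-1],alpha=1.4,beta=20)
b=cv2.convertScaleAbs(s['pixels'][140:260,265:385,::-1],alpha=1.6,beta=20)
r=lambda i:cv2.resize(i,(400,400),interpolation=cv2.INTER_CUBIC)
cv2.imwrite('pics/w7.png',np.hstack([r(a),r(b)]))
E
```

```text
clock: 21.53
eef_pos: [0.424, 0.0368, 0.2538]
tool_rot: [-0.078, 0.949, 0.023, 0.304]
ft_force: [0.6, -0.0, 0.6]
grip_width: -0.0001
grasp_force: 0.0
```

View pics/w7.png

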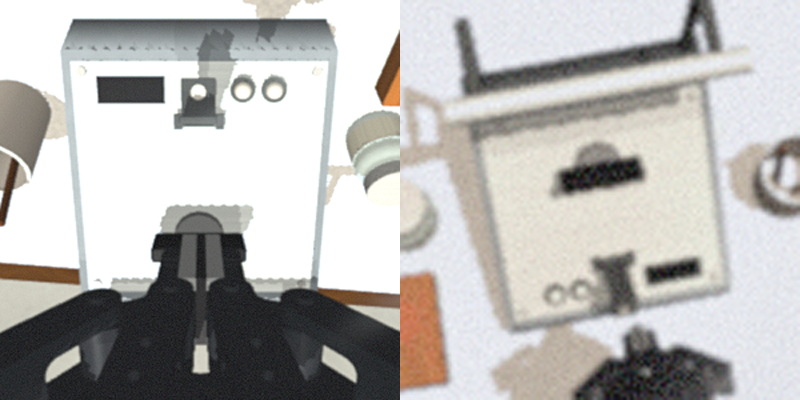

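The isolator bar lies straight across, the hasp is fully folded out with its tab at (199,92) in front of the hinge, and the gripper is clear of everything. I'll hand in now.

```bash
python3 -c "
from workcell import bot;print(bot.job_done())"
```

```text
the job is handed in; nothing more can be done
None
```

The isolator is off with its bar straight across the panel, the hasp is swung out to its stop, the jar, block and pot were not disturbed, and the job was handed in at about 22 s of the 48 s allowed; no verdict was returned.

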